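Hang the cleaned-jewellery basket on the drop-flap peg

TASK

Take the little wire basket with the two cleaned rings from its drip tray and hang it by its eye on the peg of the drain stand that has the drop flap: bring the eye's top bar over the lip, lift the flap with it, carry it well in and set it down on the peg so that the flap falls shut behind it. Before letting go, pull the basket gently back against the closed flap, with about 5 N, to prove that it is caught. Leave it hanging still on the peg with both rings in it, never strain the stand or the flap, and leave the other things on the bench alone.

Things in the scene. Friction and masses are not known exactly. Their poses are not given: they have to be found in the camera images.
- basket: steel wire basket with two rings in it, 94 (x) x 82 (y) x 44 mm high, 0.13 to 0.22 kg, loose in the drip tray, underside 3 mm above the bench; origin at the centre of its underside, z up, handle towards its -x. Over its middle (x = 0) a stiff bail of 5 mm rod rises from the side rims to an upright closed eye in the basket's y-z plane.
- eye_bar (a point): middle of the axis of the eye's top bar, which will rest on the peg: 5 mm round rod along y, in the basket at (0, 0, 110) mm; axes as the basket's. The eye is 15 mm wide (y) and 29 mm high inside; its lower cross rod's axis is 34 mm below the top bar's. Hung by this bar the basket stays level within about 10 degrees.
- grip (a point): where to pinch the handle: middle of its flat-sided black grip, 58 mm long (x), 12 mm wide (y), 16 mm high (z), in the basket at (-100, 0, 80) mm; axes as the basket's. Pinch from above across its width, the fingers closing along y; held so the basket sags little.
- drain_stand: the stand with the drop flap, fixed; one of two like stands, told by the flap and the overarm over its peg; standing left or right. Origin at the foot of its 24 mm square, 262 mm high post on the bench; its peg points along its -x, towards the robot. Its hook head is clamped by hand, up to 8 mm higher or lower and 7 mm nearer or farther than the nominal points below, which no reading shows.
- peg_nominal (a point): nominal place of the middle of the peg tip's front face at the level of the peg's top face, in the stand at (-115, 0, 190) mm (the real one is off by the head's setting, only in x and z); axes as the stand's. Peg: level bar 10 mm wide (y) and high; its last 8 mm carry a lip that stands 8 mm above its top face.
- pivot_nominal (a point): nominal place of the flap's pivot, in the stand at (-104.5, 0, 222) mm: on the real head always 10.5 mm behind (+x of) the peg's tip and 32 mm above the peg's top. Two cheeks (16 mm wide, 14 long in x) hold it and reach 6 mm below it; the overarm ends 18 mm above it. The bar goes in level between lip and cheeks. The flap ends 1 mm above the peg.
- flap (a joint): angle of the steel flap (rad; 5 mm thick, 10 wide, 31 long): 0 hanging shut against a rubber buffer on the lip, growing as its end swings inwards (+x) and up, at most 1.45; a push under 1 N swings it, and its weight shuts it, past the bar once that lies on the peg 19 mm or more behind the pivot. Outwards it cannot swing.
- buffer (a joint): how far the shut flap is pressed outwards into its rubber buffer (rad about the pivot): 0 unloaded, about 0.06 when the bar, low on the peg, pulls it with 5 N (some 2 mm at the bar); over 15 N (0.18) harms it. In the tug the bar's axis first meets the flap 5 mm behind the pivot.
- plain_stand: the other stand, fixed, not the one to use: same post, clamp, peg and lip, but no overarm and no flap. Origin and axes as the drain stand's. Both stands: a drip pan 172 x 130 x 14 mm under the peg (x = -145 to 27), and a black clamp block 50 x 36 mm around the post that carries the peg.
- drip_tray: aluminium tray, fixed, 164 x 144 x 12 mm, rim 3 mm thick, floor 3 mm above the bench; origin at the centre of its underside.
- ring_a: finger ring, 22 mm across, 6 mm wide, loose in the basket, 12 g; origin at the centre of its underside as it starts.
- ring_b: finger ring, 24 mm across, 5 mm wide, loose in the basket, 14 g; origin at the centre of its underside as it starts.
- bench_block: steel block 65 x 65 x 20 mm, bystander; origin at the centre of its underside.
- tin: round flat tin, 54 mm across, 23 mm high, bystander; origin at the centre of its underside.
- loupe: folded black loupe, about 52 x 20 x 18 mm, bystander; origin at its underside.
- hammer: bench hammer, bystander; lies along its x.
- ring_clamp: wooden ring clamp, 127 x 30 x 24 mm, bystander; origin at the centre of its underside.
- lid_box: clear plastic box with a blue lid, 112 x 87 x 57 mm, bystander; origin at the centre of its underside.
- brush_jar: glass jar with three brushes, 62 mm across, 160 mm high, bystander; origin at the centre of its underside.

How it is judged (in metres and radians):
On the way, in this order (a step that is already met when the one before it is completed fails the run):
1. the basket is lifted out of the drip tray (height (world z) of basket above 0.03 m), for 0.2 s.
2. the eye lifts the flap (value of joint flap above 0.35 rad and contact force between the fingers and basket above 1 N and contact force between basket and drain_stand above 0.02 N and x of eye_bar in the frame of drain_stand between -0.112 and -0.02 m and y of eye_bar in the frame of drain_stand between -0.008 and 0.008 m), for 0.04 s.
3. the eye's bar bears on the peg and the flap has fallen shut behind it (value of joint flap below 0.1 rad and x of eye_bar in the frame of drain_stand between -0.1125 and -0.012 m and y of eye_bar in the frame of drain_stand between -0.008 and 0.008 m and z of eye_bar in the frame of drain_stand between 0.18 and 0.2045 m and contact force between basket and drain_stand above 0.4 N), for 0.1 s.
4. still held, the basket is pulled back against the shut flap with at least about 2.5 N (buffer pressed by 0.03 rad) (value of joint flap below 0.1 rad and value of joint buffer above 0.03 rad and contact force between basket and drain_stand above 2.5 N and contact force between the fingers and basket above 1 N and x of eye_bar in the frame of drain_stand between -0.1125 and -0.012 m and y of eye_bar in the frame of drain_stand between -0.008 and 0.008 m and z of eye_bar in the frame of drain_stand between 0.18 and 0.215 m), for 0.15 s.
At the end, for the whole second after the job is handed in: the basket hangs released and at rest (below 30 mm/s, within 20 degrees of level) with the eye's top bar lying on the peg of the drain stand, between the flap and the post, and the stand bears its weight; the flap is shut behind the bar (within 0.1 rad); both rings are in the basket (value of joint flap below 0.1 rad and value of joint buffer below 0.06 rad and x of eye_bar in the frame of drain_stand between -0.1125 and -0.012 m and y of eye_bar in the frame of drain_stand between -0.008 and 0.008 m and z of eye_bar in the frame of drain_stand between 0.18 and 0.2045 m and contact force between basket and drain_stand above 0.8 N and height (world z) of basket above 0.05 m and angle between basket's own z axis and vertical below 0.35 rad and linear speed of basket below 0.03 m/s and contact force between the fingers and basket below 0.05 N and distance between each of ring_a, ring_b and basket below 0.075 m); the robot touches nothing.
It fails at once if the flap is pulled into its buffer with more than about 15 N (0.18 rad) (value of joint buffer above 0.18 rad).
It fails at once if the basket loads the stand with more than 20 N (contact force between basket and drain_stand above 20 N).
It fails at once if the gripper or arm pushes the drain stand with more than 15 N (contact force between any of the fingers, the arm and drain_stand above 15 N).
It fails at once if a bystander is moved by more than 25 mm (distance of any of bench_block, tin, loupe, hammer, ring_clamp, lid_box, brush_jar from where it was at the start of the episode above 0.025 m).
It also fails if it takes over 72 s, if anything falls off the work surface, if the arm or the gripper's body presses on something with over 40 N, if the wrist force passes 120 N, or if a joint passes its speed limit or range.

ROBOT

A 6-joint arm with a two-finger parallel gripper is mounted at the origin on the work surface. World frame = base frame: x ahead of the robot, y to its left, z up, the work surface at z = 0. Lengths are in m, angles in degrees, forces in N, time in s.
With the tool pointing down it reaches from about 0.3 to 0.75 m from the base axis. Payload 8.5 kg.
Tool frame: the origin (TCP) lies on the mounting face of the last link; the fingertips stand tip_extent ahead of it and the grasp point (between the pads) lies 155 mm ahead of it (tip_extent is the distance from the TCP to the fingertips, in m); z points along the fingers, y is the line along which they close (so a half turn about z gives the same grasp; the last joint's range is limited). The gripper opens to 85 mm and grips with 20 to 120 N. Pads are 22 mm wide; open, the fingers measure 114 mm over their backs; the gripper's body (76 mm by 85 mm) begins 54 mm behind the grasp point. The pads swing forward as they close: fully open they stand 13 mm farther back than shut.
Start: joints at [-89.055, 21.807, 74.336, -0, 83.858, -12.336], TCP at [0.126, -0.535, 0.405] pointing down, gripper open.
Joint ranges: [-178.18, 178.18], [-50.72, 133.34], [12.68, 142.11], [-81.47, 261.47], [9.98, 163.14], [-165.26, 165.26]. Speed limits (degrees/s): [136.94, 136.94, 180, 180, 180, 180].

INTERFACE

Orientations are given as a 3x3 rotation matrix whose columns are the frame's x, y, z axes.
In Python, from rig import observe, get_image, camera_params, close_job, tip_extent gives the robot as it stands.
- The arm moves only by the shell command python3 -m creep 'ROWS' [FORCE]. ROWS is JSON, a list of rows, each an object with "jaw": the gripper's target within -1 to 1 (shut at 1, half-way at 0, fully open at -1); "travel": the shift along the world's x, y, z in mm, a list of three; "roll": the turn about the world's z in rad. A call has 1 to 12 rows; each row is the pose to reach, as a shift and turn from the pose commanded when the call began; what a row does not reach only later rows make up. A row lasts 1/10 s, in which the tool goes at most 50 mm and 8.59 degrees, less where a joint would pass 70% of its speed; a pose out of reach is approached as far as the arm can. A call with a gripper value outside its range is refused whole. The fingers move at their own pace and stop on an object; FORCE is the grip in N (left out, the last holds). Time passes only in rows, so rows that repeat a pose let the fingers close. It gives the time, the measured TCP pose, the force, the opening and the grip force at its end, in the units of the state.
- observe(): the state, without advancing time (a new reading comes with each control period).
- get_image(name): name is "scene" or "top" or "wrist"; returns (picture, depth): 480x640x3 uint8, red, green, blue; 480x640 float32, m along the optical axis (not along the pixel's ray), 0 where there is no reading.
- camera_params(name): a dict with "mtx" (3x3 intrinsics, pixels), "extrinsics" (4x4, takes a point from camera to world coordinates). Camera axes: x right, y down, z forward; pixel columns grow to the right and rows downward; lengths in m; the calibration is good to about 2 mm. A picture is of the moment at which its call begins: read the wrist's pose just before it. camera_params takes no time and is no camera call; for the wrist camera it gives the pose at the moment of the call.
- close_job(): hands the job in; it is judged then, once.
The state is a dict: "time_s": time; "q": joint angles; "qvel": joint speeds; "joint_efforts": joint torques, N m; "position": TCP position; "tool_rot": TCP orientation; "ft_force": force on the tool from outside, world axes, zero at the start; "wrist_torque": the same for the moment, N m; "grip_width": finger opening in m; "gripper_force": force on a finger pad.
Only numpy, scipy, OpenCV 4.12 (cv2) and the standard library are available. Lean on these libraries where they do the work, as an engineer would, in place of code of your own. Each camera call takes 0.05 s, during which the arm holds its last target. There are 200 camera calls.

## Working session

There is one attempt and no reset: what is moved stays moved. The work goes in short steps, Python scripts to look and compute and a shell command to move; the robot and the scene stay as the last step left them, time stands still between calls to the robot, and variables do not carry over. Pictures are saved under pics/ and viewed, at most 10 in all, crops included, and the job is handed in when it is done.

```bash
mkdir -p pics; cat > h.py <<'E'
import numpy as np,cv2
from rig import *
def grab(n):
    p=camera_params(n); im,d=get_image(n); return im,d,np.array(p["mtx"]),np.array(p["extrinsics"])
def world(d,K,T):
    v,u=np.mgrid[0:480,0:640]
    P=np.stack([(u-K[0,2])/K[0,0]*d,(v-K[1,2])/K[1,1]*d,d],-1)
    return P@T[:3,:3].T+T[:3,3]
def save(n,im): cv2.imwrite(n,im[:,:,::-1])
E
python3 - <<'E'
from h import *
np.set_printoptions(precision=3,suppress=True)
for n in("scene","top"):
    im,d,K,T=grab(n); save(f"pics/{n}0.png",im); np.savez(f"{n}0.npz",im=im,d=d,K=K,T=T); print(n,K,T,(d>0).mean())
o=observe(); print(o["position"],o["tool_rot"],o["time_s"],o["grip_width"],tip_extent() if callable(tip_extent) else tip_extent)
E
```

```text
scene [[589.448   0.    312.954]
 [  0.    589.448 251.18 ]
 [  0.      0.      1.   ]] [[-0.702  0.573 -0.424  1.32 ]
 [ 0.713  0.563 -0.419  0.728]
 [-0.001 -0.596 -0.803  1.53 ]
 [ 0.     0.     0.     1.   ]] 0.9959993489583333
top [[572.426   0.    317.234]
 [  0.    572.426 241.093]
 [  0.      0.      1.   ]] [[-0.004 -0.988  0.152  0.368]
 [-1.     0.003 -0.004 -0.001]
 [ 0.004 -0.152 -0.988  1.483]
 [ 0.     0.     0.     1.   ]] 0.9958528645833333
[ 0.126 -0.535  0.404] [[ 0.973  0.23  -0.   ]
 [ 0.23  -0.973  0.001]
 [ 0.    -0.001 -1.   ]] 0.1 0.0855744396298696 0.1734
```

View pics/top0.png

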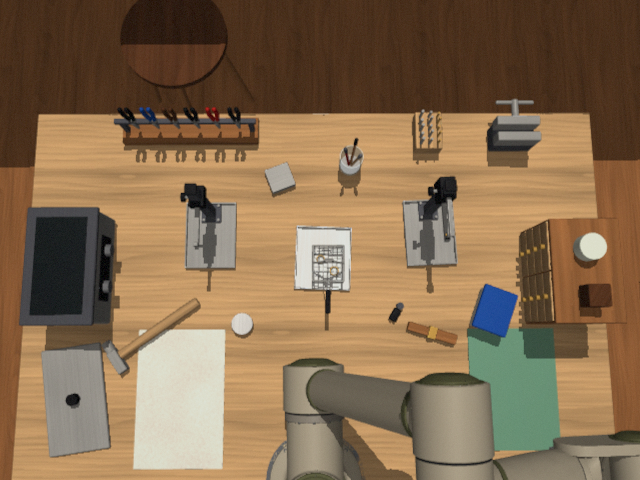

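View pics/scene0.png

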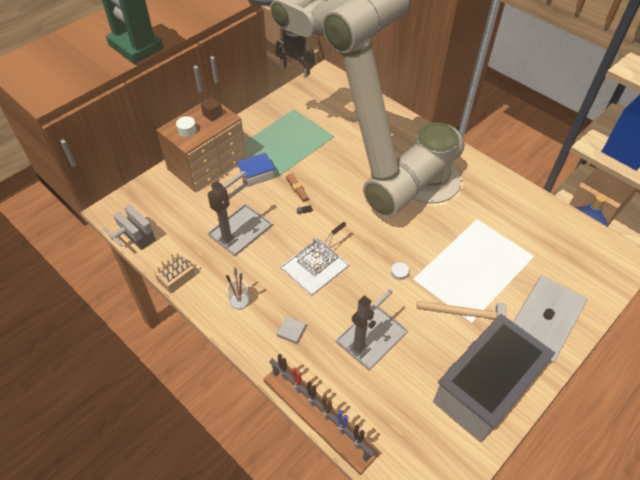

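The top view shows the basket near pixel (328,265) in its tray with the handle towards the robot (328,300). The stands are at (211,235) and (430,230). The scene view shows both stands, and I need crops to tell which one has the flap.

```bash
python3 - <<'E'
from h import *
t=np.load("top0.npz");s=np.load("scene0.npz")
a=t["im"][170:280,170:250];b=t["im"][165:275,395:475];c=s["im"][280:370,330:410];e=s["im"][165:255,195:275]
r=lambda x:cv2.resize(x,(390,int(390*x.shape[0]/x.shape[1])//2*2))[:,:]
row=lambda x,y:np.hstack([cv2.resize(x,(290,290)),cv2.resize(y,(290,290))])
save("pics/crop1.png",np.vstack([row(a,b),row(c,e)]))
for nm,f in(("L",np.s_[170:280,170:250]),("R",np.s_[165:275,395:475])):
    W=world(t["d"],t["K"],t["T"]); w=W[f].reshape(-1,3); 
    for lo,hi in((.005,.03),(.15,.175),(.175,.2),(.2,.22),(.22,.25),(.25,.275),(.275,.3)):
        m=w[(w[:,2]>lo)&(w[:,2]<hi)]
        if len(m): print(nm,lo,len(m),m.min(0).round(3),m.max(0).round(3),np.median(m,0).round(3))
E
```

```text
L 0.005 1301 [0.497 0.17  0.005] [0.787 0.38  0.029] [0.614 0.263 0.007]
L 0.175 336 [0.556 0.252 0.175] [0.694 0.308 0.2  ] [0.628 0.27  0.19 ]
L 0.2 166 [0.557 0.252 0.2  ] [0.694 0.305 0.22 ] [0.659 0.263 0.204]
L 0.22 58 [0.658 0.258 0.221] [0.683 0.281 0.25 ] [0.66  0.26  0.237]
L 0.25 155 [0.657 0.258 0.25 ] [0.683 0.284 0.274] [0.669 0.27  0.267]
R 0.005 1218 [ 0.507 -0.423  0.005] [ 0.8   -0.209  0.03 ] [ 0.613 -0.287  0.007]
R 0.15 1 [ 0.692 -0.281  0.175] [ 0.692 -0.281  0.175] [ 0.692 -0.281  0.175]
R 0.175 244 [ 0.564 -0.308  0.176] [ 0.702 -0.261  0.2  ] [ 0.626 -0.298  0.19 ]
R 0.2 120 [ 0.566 -0.315  0.2  ] [ 0.701 -0.261  0.22 ] [ 0.674 -0.28   0.211]
R 0.22 488 [ 0.569 -0.316  0.22 ] [ 0.705 -0.262  0.249] [ 0.655 -0.297  0.239]
R 0.25 161 [ 0.664 -0.313  0.25 ] [ 0.69  -0.285  0.274] [ 0.676 -0.297  0.266]
```

View pics/crop1.png

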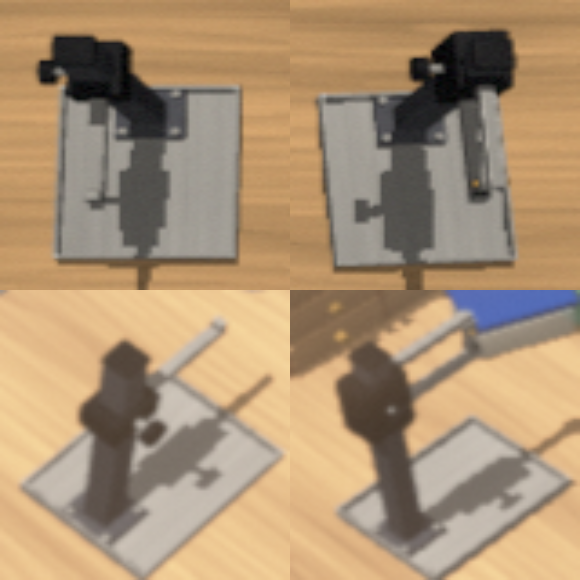

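The right-hand stand (y ≈ -0.297) has the overarm and flap, so it's the drain stand. Next I measure its yaw and the basket's pose.

```bash
python3 - <<'E'
from h import *
np.set_printoptions(precision=4,suppress=True)
t=np.load("top0.npz");W=world(t["d"],t["K"],t["T"]);im=t["im"]
def rect(m):
    p=W[...,:2][m].astype(np.float32)*1000; return cv2.minAreaRect(p)
def region(x0,x1,y0,y1,z0,z1):
    return (W[...,0]>x0)&(W[...,0]<x1)&(W[...,1]>y0)&(W[...,1]<y1)&(W[...,2]>z0)&(W[...,2]<z1)
print("pan",rect(region(.45,.75,-.4,-.2,.0045,.0165)))
m=region(.6,.75,-.35,-.23,.255,.28);print("posttop",rect(m),m.sum(),np.median(W[m],0))
m=region(.5,.66,-.35,-.23,.225,.255);print("overarm",rect(m),m.sum(),np.median(W[m],0))
m=region(.5,.655,-.35,-.23,.175,.21);print("peg",rect(m),m.sum(),np.median(W[m],0))
print("tray",rect(region(.4,.65,-.15,.1,.006,.0145)))
m=region(.36,.475,-.08,.05,.06,.11)&(im.max(-1)<70);print("handle",rect(m),m.sum(),np.median(W[m],0),W[m].min(0),W[m].max(0))
m=region(.4,.65,-.15,.1,.085,.13);print("bail",rect(m),m.sum(),np.median(W[m],0))
for z in range(30,125,10):
    m=region(.36,.6,-.1,.1,z/1e3,z/1e3+.01); 
    if m.sum(): print(z,m.sum(),W[m].min(0),W[m].max(0),W[m].mean(0))
p=camera_params("wrist");o=observe();T=np.eye(4);T[:3,:3]=o["tool_rot"];T[:3,3]=o["position"]
print(np.linalg.inv(T)@p["extrinsics"],p["mtx"])
E
```

```text
pan ((600.04638671875, -299.7064208984375), (196.8904571533203, 299.09869384765625), 89.35836029052734)
posttop ((677.0431518554688, -299.1556396484375), (26.270795822143555, 27.95663070678711), 0.32883772253990173) 148 [ 0.6761 -0.2975  0.2666]
overarm ((614.0867919921875, -298.4461669921875), (91.09114074707031, 34.48073196411133), 0.60372394323349) 279 [ 0.6186 -0.2998  0.2391]
peg ((610.947265625, -300.5915832519531), (92.46632385253906, 21.89887237548828), 9.744670867919922) 209 [ 0.6165 -0.2994  0.1899]
tray ((527.1097412109375, -20.905364990234375), (239.7119903564453, 242.21682739257812), 89.7751693725586)
handle ((434.0943298339844, -31.89925193786621), (9.826226234436035, 56.03679656982422), 88.61282348632812) 96 [ 0.4351 -0.0321  0.0902] [ 0.4061 -0.0374  0.083 ] [ 0.4621 -0.0272  0.0967]
bail ((470.76165771484375, -36.126312255859375), (129.16270446777344, 22.271865844726562), 2.039825916290283) 143 [ 0.4422 -0.0323  0.0906]
30 12 [ 0.4859 -0.075   0.0303] [0.5795 0.0065 0.04  ] [ 0.5351 -0.0491  0.0385]
40 229 [ 0.4844 -0.0748  0.04  ] [0.5793 0.0066 0.05  ] [ 0.5328 -0.0329  0.0456]
50 30 [ 0.4788 -0.0742  0.0501] [0.5779 0.0065 0.0599] [ 0.5197 -0.0342  0.0544]
60 20 [ 0.4729 -0.0634  0.061 ] [ 0.5351 -0.0061  0.0699] [ 0.5157 -0.0386  0.0652]
70 23 [ 0.4673 -0.0557  0.0701] [ 0.5349 -0.0135  0.0799] [ 0.514  -0.0306  0.0751]
80 79 [ 0.4063 -0.0478  0.0805] [ 0.5337 -0.0232  0.09  ] [ 0.4522 -0.0331  0.0866]
90 57 [ 0.406  -0.0372  0.0901] [ 0.4614 -0.0272  0.0978] [ 0.4321 -0.0318  0.0922]
100 5 [ 0.5305 -0.0446  0.1016] [ 0.5327 -0.0229  0.1096] [ 0.5313 -0.0355  0.1052]
110 19 [ 0.5316 -0.0445  0.111 ] [ 0.535  -0.0228  0.1188] [ 0.5335 -0.0332  0.1138]
[[ 0.0003 -0.9577 -0.2877  0.073 ]
 [ 1.      0.0002  0.0004 -0.0001]
 [-0.0003 -0.2877  0.9577  0.0307]
 [ 0.      0.      0.      1.    ]] [[330.6533   0.     317.522 ]
 [  0.     330.6533 239.8653]
 [  0.       0.       1.    ]]
```

```bash
python3 -m creep '[{"jaw":-1,"travel":[0,0,60],"roll":0},{"jaw":-1,"travel":[0,0,60],"roll":0},{"jaw":-1,"travel":[100,60,60],"roll":0.3},{"jaw":-1,"travel":[200,120,60],"roll":0.6},{"jaw":-1,"travel":[300,190,60],"roll":0.9},{"jaw":-1,"travel":[454,285,26],"roll":1.34},{"jaw":-1,"travel":[454,285,26],"roll":1.34},{"jaw":-1,"travel":[454,285,26],"roll":1.34},{"jaw":-1,"travel":[454,285,26],"roll":1.34},{"jaw":-1,"travel":[454,285,26],"roll":1.34},{"jaw":-1,"travel":[454,285,26],"roll":1.34},{"jaw":-1,"travel":[454,285,26],"roll":1.34}]'; python3 -c "
from h import *
print(observe()['position'],observe()['tool_rot'])"
```

```text
time_s: 1.3
position: [0.5503, -0.2688, 0.4336]
tool_rot: [[-0.005, 1.0, -0.0], [1.0, 0.005, 0.0], [0.0, -0.0, -1.0]]
ft_force: [0.4, -1.8, -0.5]
grip_width: 0.0858
gripper_force: 0.0
[ 0.55028494 -0.26878207  0.43357113] [[-5.07446742e-03  9.99987092e-01 -2.54539326e-04]
 [ 9.99987119e-01  5.07449528e-03  1.08942893e-04]
 [ 1.10233146e-04 -2.53983220e-04 -9.99999962e-01]]
```

```bash
python3 -m creep '[{"jaw":-1,"travel":[25,20,0],"roll":0},{"jaw":-1,"travel":[25,20,0],"roll":0},{"jaw":-1,"travel":[25,20,0],"roll":0},{"jaw":-1,"travel":[25,20,0],"roll":0}]'; python3 - <<'E'
from h import *
im,d,K,T=grab("wrist"); np.savez("w1.npz",im=im,d=d,K=K,T=T); save("pics/w1.png",im); print(T.round(4)); print(observe()["position"])
E
```

```text
time_s: 1.7
position: [0.5732, -0.2509, 0.434]
tool_rot: [[-0.0, 1.0, -0.0], [1.0, 0.0, -0.0], [-0.0, -0.0, -1.0]]
ft_force: [0.2, -0.2, -0.6]
grip_width: 0.0854
gripper_force: 0.0
[[ 1.000e+00  3.000e-04  3.000e-04  5.727e-01]
 [ 4.000e-04 -9.575e-01 -2.884e-01 -1.776e-01]
 [ 2.000e-04  2.884e-01 -9.575e-01  4.032e-01]
 [ 0.000e+00  0.000e+00  0.000e+00  1.000e+00]]
[ 0.57300111 -0.251092    0.43412238]
```

View pics/w1.png

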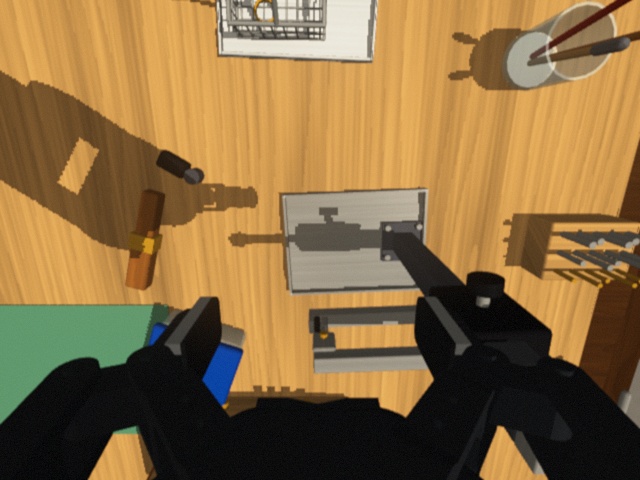

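The wrist view shows the peg with its lip at left (312-330, 308-335), the flap and orange pivot at (323,336), and the overarm at v≈345-375 with its end at (315,360). I'll turn these into points using depth.

```bash
python3 - <<'E'
from h import *
np.set_printoptions(precision=4,suppress=True,linewidth=150)
t=np.load("w1.npz");W=world(t["d"],t["K"],t["T"])
for u in (312,316,320,326,332,340,360,400):
    print(u,[tuple((W[v,u]*1000).round(0).astype(int)) for v in range(304,378,4)])
def line(m,nm):
    p=W[m]; print(nm,m.sum(),p.min(0),p.max(0),np.median(p,0))
    c,s=np.polyfit(p[:,0],p[:,1],1); print("  dy/dx",c,"y at .6",c*.6+s)
v,u=np.mgrid[0:480,0:640]
box=(u>300)&(u<416)&(v>300)&(v<378)
line(box&(W[...,2]>.236)&(W[...,0]<.65),"overarm top")
pt=box&(W[...,2]>.17)&(W[...,2]<.215)&(u>345)
z=W[pt][:,2]; print(np.histogram(z,20))
im=t["im"].copy()[290:390,290:430]; save("pics/w1c.png",cv2.resize(im,(784,560),interpolation=cv2.INTER_CUBIC))
E
```

```text
312 [(np.int64(565), np.int64(-390), np.int64(0)), (np.int64(565), np.int64(-396), np.int64(-1)), (np.int64(569), np.int64(-297), np.int64(188)), (np.int64(569), np.int64(-298), np.int64(193)), (np.int64(569), np.int64(-298), np.int64(198)), (np.int64(569), np.int64(-300), np.int64(200)), (np.int64(569), np.int64(-303), np.int64(200)), (np.int64(569), np.int64(-306), np.int64(200)), (np.int64(565), np.int64(-439), np.int64(1)), (np.int64(565), np.int64(-445), np.int64(1)), (np.int64(565), np.int64(-452), np.int64(1)), (np.int64(565), np.int64(-459), np.int64(-1)), (np.int64(565), np.int64(-464), np.int64(2)), (np.int64(565), np.int64(-471), np.int64(0)), (np.int64(565), np.int64(-480), np.int64(-1)), (np.int64(565), np.int64(-486), np.int64(-1)), (np.int64(565), np.int64(-492), np.int64(0)), (np.int64(565), np.int64(-499), np.int64(0)), (np.int64(565), np.int64(-506), np.int64(0))]
316 [(np.int64(571), np.int64(-389), np.int64(1)), (np.int64(572), np.int64(-298), np.int64(181)), (np.int64(572), np.int64(-298), np.int64(187)), (np.int64(572), np.int64(-298), np.int64(193)), (np.int64(
[... 5900 characters left out ...]
, np.int64(241)), (np.int64(620), np.int64(-299), np.int64(241)), (np.int64(620), np.int64(-301), np.int64(242)), (np.int64(620), np.int64(-303), np.int64(242)), (np.int64(692), np.int64(-498), np.int64(1)), (np.int64(693), np.int64(-507), np.int64(-1))]
overarm top 2098 [ 0.5701 -0.3074  0.236 ] [ 0.6298 -0.1776  0.4032] [ 0.5996 -0.2988  0.2411]
  dy/dx -0.15155234313207588 y at .6 -0.2962622976043401
(array([  6,  22,  28,  29,  29,  41,  22,  32,  23,  29,  31,  32,  37,  27,  52, 215, 336, 260,  61,   8]), array([0.1806, 0.1813, 0.1819, 0.1826, 0.1832, 0.1838, 0.1845, 0.1851, 0.1858, 0.1864, 0.187 , 0.1877, 0.1883, 0.189 , 0.1896, 0.1902, 0.1909,
       0.1915, 0.1922, 0.1928, 0.1934]))
```

View pics/w1c.png

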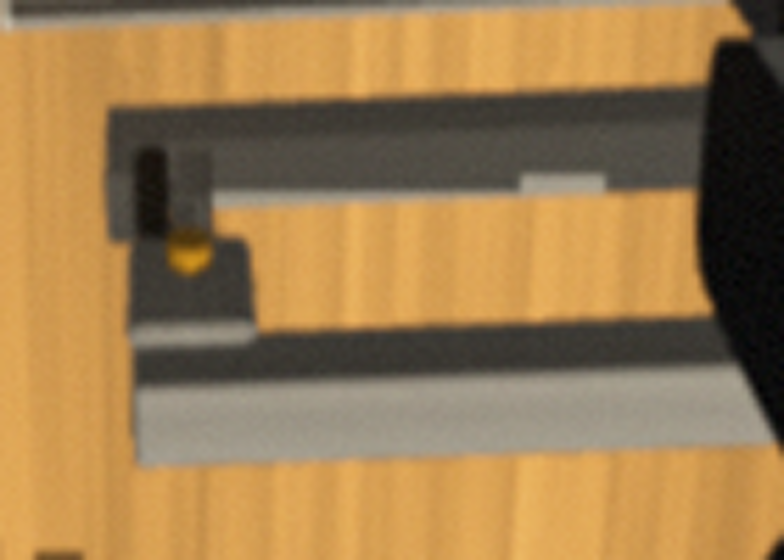

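The crop shows the peg tip's left edge at u≈309, the lip, the black buffer at u≈317, the flap at u≈324 and the orange pivot at u≈324. Next I fit the peg's yaw.

```bash
python3 - <<'E'
from h import *
t=np.load("w1.npz");W=world(t["d"],t["K"],t["T"])
v,u=np.mgrid[0:480,0:640]
def fit(nm,m):
    p=W[m]; 
    for _ in range(3):
        c=np.polyfit(p[:,0],p[:,1],1); r=p[:,1]-np.polyval(c,p[:,0]); p=p[abs(r)<2.5*r.std()]
    print(nm,len(p),"yaw deg",np.degrees(c[0]),"y@.5668",np.polyval(c,.5668),r.std())
box=(u>305)&(u<412)
fit("pegside",box&(v>305)&(v<325)&(W[...,2]>.182)&(W[...,2]<.189))
fit("armside",box&(v>345)&(v<378)&(W[...,2]>.234)&(W[...,2]<.2395)&(u>330))
fit("pegtop",box&(v>305)&(v<340)&(W[...,2]>.190)&(W[...,2]<.1945)&(u>342))
fit("armtop",box&(v>345)&(v<378)&(W[...,2]>.2405)&(W[...,2]<.245))
m=(t["d"]>0)&(v>190)&(v<290)&(u>280)&(u<430)&(W[...,2]>.0115)&(W[...,2]<.02); print("pan rim",m.sum(),cv2.minAreaRect((W[m][:,:2]*1000).astype(np.float32)))
E
```

```text
pegside 476 yaw deg 2.437561386848494 y@.5668 -0.29766882247000803 0.0003378052469573376
armside 465 yaw deg 2.4289403235981735 y@.5668 -0.297688687653384 0.00039559732551352485
pegtop 899 yaw deg 2.322374372953735 y@.5668 -0.30215373102496235 0.003096500298661177
armtop 1329 yaw deg 2.49515937795749 y@.5668 -0.3021128528650699 0.0029016400525293117
pan rim 1011 ((618.3518676757812, -298.361328125), (174.37733459472656, 127.34988403320312), 0.3946857452392578)
```

The peg tip is at (0.5668, -0.3027) with its top at 0.1915 and a yaw of 2.4°. I move above the basket, with the camera on the eye side.

```bash
python3 -m creep '[{"jaw":-1,"travel":[0,0,20],"roll":0},{"jaw":-1,"travel":[-40,70,20],"roll":-0.3},{"jaw":-1,"travel":[-139,219,0],"roll":-1.595},{"jaw":-1,"travel":[-139,219,0],"roll":-1.595},{"jaw":-1,"travel":[-139,219,0],"roll":-1.595},{"jaw":-1,"travel":[-139,219,0],"roll":-1.595},{"jaw":-1,"travel":[-139,219,0],"roll":-1.595},{"jaw":-1,"travel":[-139,219,0],"roll":-1.595},{"jaw":-1,"travel":[-139,219,0],"roll":-1.595},{"jaw":-1,"travel":[-139,219,0],"roll":-1.595},{"jaw":-1,"travel":[-139,219,0],"roll":-1.595},{"jaw":-1,"travel":[-139,219,0],"roll":-1.595}]'; python3 -m creep '[{"jaw":-1,"travel":[0,0,0],"roll":-0.05},{"jaw":-1,"travel":[0,0,0],"roll":-0.05},{"jaw":-1,"travel":[0,0,0],"roll":-0.05}]';  python3 - <<'E'
from h import *
np.set_printoptions(precision=4,suppress=True)
im,d,K,T=grab("wrist"); np.savez("w2.npz",im=im,d=d,K=K,T=T); save("pics/w2.png",im)
o=observe();print(o["position"],o["tool_rot"],o["q"])
W=world(d,K,T)
def region(x0,x1,y0,y1,z0,z1):
    return (W[...,0]>x0)&(W[...,0]<x1)&(W[...,1]>y0)&(W[...,1]<y1)&(W[...,2]>z0)&(W[...,2]<z1)
m=region(.38,.475,-.07,.0,.084,.1)&(im.max(-1)<70);print("handle",m.sum(),cv2.minAreaRect((W[m][:,:2]*1000).astype(np.float32)),np.median(W[m],0),W[m].min(0),W[m].max(0))
m=region(.5,.56,-.07,.0,.105,.13);print("eye",m.sum(),cv2.minAreaRect((W[m][:,:2]*1000).astype(np.float32)),np.median(W[m],0),W[m].min(0),W[m].max(0))
E
```

```text
time_s: 2.95
position: [0.4342, -0.032, 0.4343]
tool_rot: [[1.0, -0.03, 0.001], [-0.03, -1.0, -0.0], [0.001, 0.0, -1.0]]
ft_force: [0.0, 0.5, -0.3]
grip_width: 0.0856
gripper_force: 0.0
time_s: 3.25
position: [0.4344, -0.0317, 0.4342]
tool_rot: [[0.997, -0.073, 0.0], [-0.073, -0.997, -0.0], [0.0, 0.0, -1.0]]
ft_force: [-0.3, -0.7, 1.0]
grip_width: 0.0852
gripper_force: 0.0
[ 0.4345 -0.0316  0.4341] [[ 0.9974 -0.0727  0.0003]
 [-0.0727 -0.9974 -0.0001]
 [ 0.0003  0.0001 -1.    ]] [-19.8113   8.8655  87.718    0.0003  83.398   74.3566]
handle 620 ((435.9260559082031, -31.812320709228516), (11.198227882385254, 57.30601501464844), 89.16946411132812) [ 0.4378 -0.0316  0.0907] [ 0.4072 -0.0377  0.0877] [ 0.4646 -0.0259  0.0931]
eye 193 ((534.6703491210938, -33.52535629272461), (23.7984676361084, 4.888269901275635), 88.53764343261719) [ 0.5344 -0.0332  0.1149] [ 0.532  -0.0454  0.1053] [ 0.5372 -0.0216  0.1171]
```

View pics/w2.png

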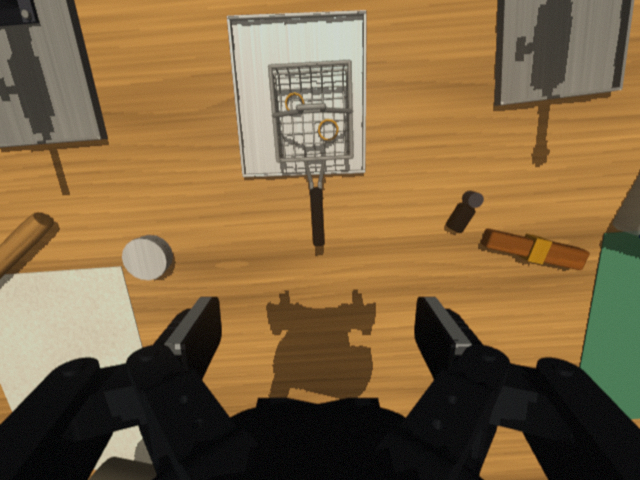

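The wrist view shows the handle at (317,216), the eye at (312,107) and both rings in the basket. I now descend and grip.

```bash
python3 -m creep '[{"jaw":-1,"travel":[1,0,-50],"roll":0.054},{"jaw":-1,"travel":[1,0,-100],"roll":0.054},{"jaw":-1,"travel":[1,0,-140],"roll":0.054},{"jaw":-0.6,"travel":[1,0,-170],"roll":0.054},{"jaw":-0.4,"travel":[1,0,-190],"roll":0.054},{"jaw":-0.2,"travel":[1,0,-196],"roll":0.054},{"jaw":0.2,"travel":[1,0,-196],"roll":0.054},{"jaw":1,"travel":[1,0,-196],"roll":0.054},{"jaw":1,"travel":[1,0,-196],"roll":0.054},{"jaw":1,"travel":[1,0,-196],"roll":0.054},{"jaw":1,"travel":[1,0,-196],"roll":0.054},{"jaw":1,"travel":[1,0,-196],"roll":0.054}]' 100;  python3 -m creep '[{"jaw":1,"travel":[0,0,0],"roll":0},{"jaw":1,"travel":[0,0,0],"roll":0},{"jaw":1,"travel":[0,0,0],"roll":0},{"jaw":1,"travel":[0,0,0],"roll":0}]'
```

```text
time_s: 4.5
position: [0.4358, -0.0313, 0.2392]
tool_rot: [[1.0, -0.019, 0.002], [-0.019, -1.0, -0.001], [0.002, 0.001, -1.0]]
ft_force: [-1.9, 0.6, 6.0]
grip_width: 0.0101
gripper_force: 97.9
time_s: 4.9
position: [0.4358, -0.0313, 0.2392]
tool_rot: [[1.0, -0.019, 0.002], [-0.019, -1.0, -0.001], [0.002, 0.001, -1.0]]
ft_force: [-1.4, -0.6, 5.7]
grip_width: 0.0102
gripper_force: 97.9
```

```bash
python3 -m creep '[{"jaw":1,"travel":[0,0,4],"roll":0},{"jaw":1,"travel":[0,0,12],"roll":0},{"jaw":1,"travel":[0,0,24],"roll":0},{"jaw":1,"travel":[0,0,38],"roll":0},{"jaw":1,"travel":[0,0,52],"roll":0},{"jaw":1,"travel":[0,0,66],"roll":0},{"jaw":1,"travel":[0,0,80],"roll":0},{"jaw":1,"travel":[0,0,90],"roll":0},{"jaw":1,"travel":[0,0,95],"roll":0},{"jaw":1,"travel":[0,0,95],"roll":0},{"jaw":1,"travel":[0,0,95],"roll":0},{"jaw":1,"travel":[0,0,95],"roll":0}]'; python3 -m creep '[{"jaw":1,"travel":[0,-5,0],"roll":0},{"jaw":1,"travel":[0,-18,0],"roll":0},{"jaw":1,"travel":[-1,-40,0],"roll":0.01},{"jaw":1,"travel":[-2,-70,0],"roll":0.015},{"jaw":1,"travel":[-3,-105,0],"roll":0.02},{"jaw":1,"travel":[-4,-140,0],"roll":0.03},{"jaw":1,"travel":[-5,-175,0],"roll":0.04},{"jaw":1,"travel":[-6,-210,0],"roll":0.05},{"jaw":1,"travel":[-8,-240,0],"roll":0.061},{"jaw":1,"travel":[-9,-262,0],"roll":0.061},{"jaw":1,"travel":[-9,-273,0],"roll":0.061},{"jaw":1,"travel":[-9,-277,0],"roll":0.061}]';python3 -m creep '[{"jaw":1,"travel":[0,0,0],"roll":0},{"jaw":1,"travel":[0,0,0],"roll":0},{"jaw":1,"travel":[0,0,0],"roll":0},{"jaw":1,"travel":[0,0,0],"roll":0}]'
python3 - <<'E'
from h import *
np.set_printoptions(precision=4,suppress=True)
im,d,K,T=grab("wrist"); np.savez("w3.npz",im=im,d=d,K=K,T=T); save("pics/w3.png",im)
W=world(d,K,T); v,u=np.mgrid[0:480,0:640]
m=(W[...,0]>.49)&(W[...,0]<.545)&(abs(W[...,1]+.305)<.03)&(W[...,2]>.195)&(W[...,2]<.23)
print("eye",m.sum(),cv2.minAreaRect((W[m][:,:2]*1000).astype(np.float32)),np.median(W[m],0),W[m].min(0),W[m].max(0))
if m.sum(): print(u[m].min(),u[m].max(),v[m].min(),v[m].max())
E
```

```text
time_s: 6.1
position: [0.4356, -0.0313, 0.3325]
tool_rot: [[1.0, -0.019, -0.001], [-0.019, -1.0, 0.0], [-0.001, -0.0, -1.0]]
ft_force: [0.2, -0.7, -1.0]
grip_width: 0.0103
gripper_force: 97.5
time_s: 7.3
position: [0.4264, -0.3095, 0.3327]
tool_rot: [[0.999, 0.04, -0.0], [0.04, -0.999, 0.0], [-0.0, -0.0, -1.0]]
ft_force: [-0.1, -0.5, -1.5]
grip_width: 0.0103
gripper_force: 97.9
time_s: 7.7
position: [0.4269, -0.3076, 0.3332]
tool_rot: [[0.999, 0.043, 0.0], [0.043, -0.999, -0.0], [0.0, 0.0, -1.0]]
ft_force: [0.1, -0.2, -1.2]
grip_width: 0.0099
gripper_force: 97.8
eye 2426 ((525.026123046875, -303.55926513671875), (5.639008045196533, 24.72856330871582), 1.9818044900894165) [ 0.5243 -0.3036  0.2079] [ 0.5219 -0.3159  0.195 ] [ 0.5282 -0.2912  0.2108]
269 366 26 59
```

View pics/w3.png

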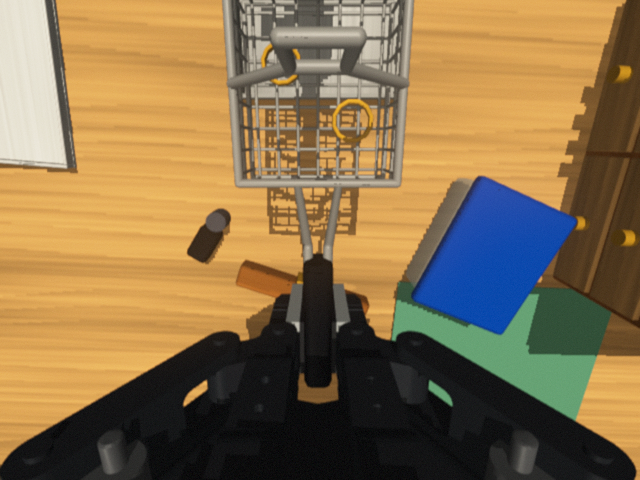

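The view shows the eye bar at (318,40) and both rings in the basket. The eye lies close to the peg line, so I advance until the tip enters the view.

```bash
python3 -m creep '[{"jaw":1,"travel":[5,0,2],"roll":0},{"jaw":1,"travel":[12,0,2],"roll":0},{"jaw":1,"travel":[20,0,2],"roll":0},{"jaw":1,"travel":[26,0,2],"roll":0},{"jaw":1,"travel":[28,0,2],"roll":0},{"jaw":1,"travel":[28,0,2],"roll":0},{"jaw":1,"travel":[28,0,2],"roll":0},{"jaw":1,"travel":[28,0,2],"roll":0}]'
python3 - <<'E'
from h import *
np.set_printoptions(precision=4,suppress=True)
im,d,K,T=grab("wrist"); np.savez("w4.npz",im=im,d=d,K=K,T=T)
W=world(d,K,T)
print(observe()["position"])
for v in (0,5,10,15,20):
    print(v,[(u,*(W[v,u]*1000).round(1)) for u in range(288,352,6) if W[v,u,2]>.15])
m=(W[...,0]>.53)&(W[...,0]<.5585)&(abs(W[...,1]+.305)<.03)&(W[...,2]>.195)&(W[...,2]<.23)
print("eye",cv2.minAreaRect((W[m][:,:2]*1000).astype(np.float32)),W[m].min(0),W[m].max(0))
save("pics/w4.png",cv2.resize(im[:120,200:440],(800,400)))
E
```

```text
time_s: 8.55
position: [0.4546, -0.3083, 0.335]
tool_rot: [[0.999, 0.042, -0.0], [0.042, -0.999, 0.0], [-0.0, -0.0, -1.0]]
ft_force: [-0.2, -0.5, -1.5]
grip_width: 0.01
gripper_force: 97.9
[ 0.4545 -0.3083  0.3351]
0 [(300, np.float64(566.2), np.float64(-298.6), np.float64(192.4)), (306, np.float64(566.2), np.float64(-300.3), np.float64(192.7)), (312, np.float64(566.0), np.float64(-302.1), np.float64(193.6)), (318, np.float64(566.4), np.float64(-303.8), np.float64(192.5)), (324, np.float64(566.2), np.float64(-305.5), np.float64(193.4)), (330, np.float64(566.6), np.float64(-307.3), np.float64(192.5))]
5 [(300, np.float64(566.2), np.float64(-298.4), np.float64(188.9)), (306, np.float64(566.5), np.float64(-300.2), np.float64(188.1)), (312, np.float64(566.7), np.float64(-302.0), np.float64(187.8)), (318, np.float64(565.9), np.float64(-303.8), np.float64(190.2)), (324, np.float64(566.5), np.float64(-305.6), np.float64(188.8)), (330, np.float64(566.8), np.float64(-307.4), np.float64(188.0))]
10 [(300, np.float64(566.4), np.float64(-298.2), np.float64(184.2)), (306, np.float64(566.4), np.float64(-300.1), np.float64(184.5)), (312, np.float64(566.7), np.float64(-301.9), np.float64(183.7)), (318, np.float64(566.6), np.float64(-303.8), np.float64(184.4)), (324, np.float64(566.7), np.float64(-305.7), np.float64(184.1)), (330, np.float64(566.9), np.float64(-307.6), np.float64(183.9))]
15 []
20 []
eye ((552.6242065429688, -304.2567138671875), (5.459404468536377, 24.91921043395996), 2.5129969120025635) [ 0.5494 -0.3167  0.195 ] [ 0.5557 -0.2918  0.2124]
```

View pics/w4.png

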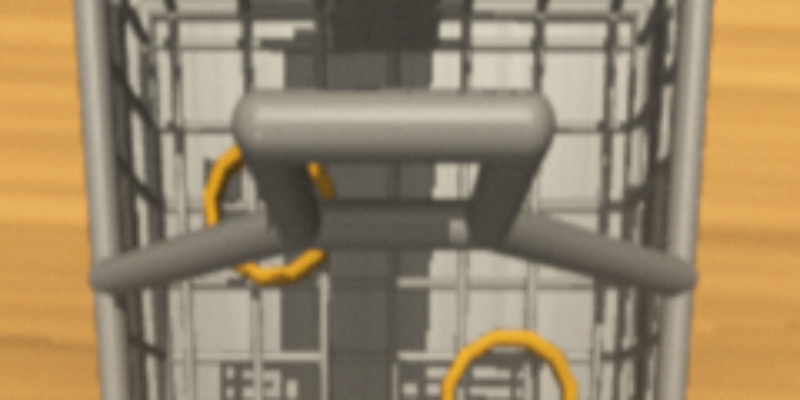

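The tip's face sits at x = 0.5664, centred at y ≈ -0.303. The eye lies within 1 mm of the peg line and clears both lip and cheeks, so I push in.

```bash
python3 -m creep '[{"jaw":1,"travel":[4,0.7,0],"roll":0},{"jaw":1,"travel":[10,1,0],"roll":0},{"jaw":1,"travel":[16,1,0],"roll":0},{"jaw":1,"travel":[21,1.5,0],"roll":0},{"jaw":1,"travel":[26,1.5,0],"roll":0},{"jaw":1,"travel":[31,2,0],"roll":0},{"jaw":1,"travel":[36,2,0],"roll":0},{"jaw":1,"travel":[41,2,0],"roll":0},{"jaw":1,"travel":[46,2.5,0],"roll":0},{"jaw":1,"travel":[49,2.5,0],"roll":0},{"jaw":1,"travel":[49,2.5,0],"roll":0},{"jaw":1,"travel":[49,2.5,0],"roll":0}]'
python3 - <<'E'
from h import *
np.set_printoptions(precision=4,suppress=True)
im,d,K,T=grab("wrist"); np.savez("w5.npz",im=im,d=d,K=K,T=T);save("pics/w5.png",cv2.resize(im[:150,200:440],(800,500)))
E
```

```text
time_s: 9.8
position: [0.5037, -0.3058, 0.335]
tool_rot: [[0.999, 0.042, -0.0], [0.042, -0.999, 0.0], [-0.0, -0.0, -1.0]]
ft_force: [-0.5, 0.0, -2.2]
grip_width: 0.0102
gripper_force: 97.9
```

View pics/w5.png

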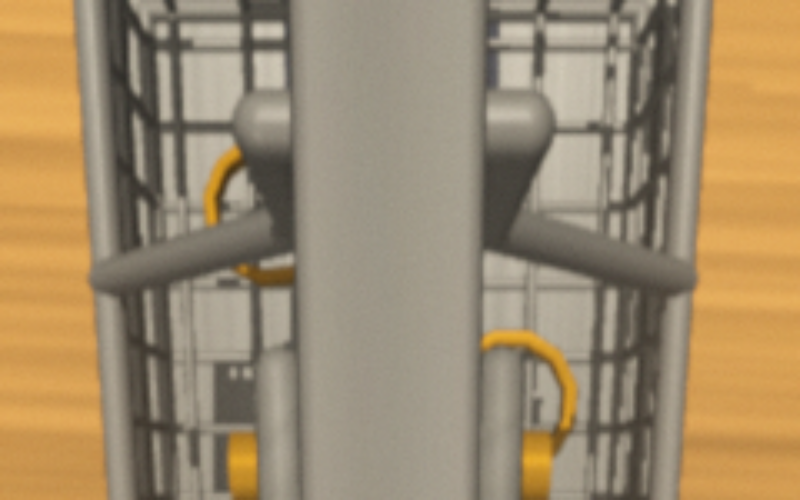

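The eye is centred under the overarm (about 393 against 390 px in the crop) and in past the cheeks. I lower it with care.

```bash
python3 -m creep '[{"jaw":1,"travel":[0,0,-3],"roll":0},{"jaw":1,"travel":[0,0,-6],"roll":0},{"jaw":1,"travel":[0,0,-9],"roll":0},{"jaw":1,"travel":[0,0,-11],"roll":0},{"jaw":1,"travel":[0,0,-12],"roll":0},{"jaw":1,"travel":[0,0,-12],"roll":0}]'; python3 -m creep '[{"jaw":1,"travel":[0,0,-1],"roll":0},{"jaw":1,"travel":[0,0,-1],"roll":0},{"jaw":1,"travel":[0,0,-1],"roll":0}]'; python3 -m creep '[{"jaw":1,"travel":[0,0,-1],"roll":0},{"jaw":1,"travel":[0,0,-1],"roll":0},{"jaw":1,"travel":[0,0,-1],"roll":0}]'
```

```text
time_s: 10.45
position: [0.5037, -0.3058, 0.3229]
tool_rot: [[0.999, 0.042, -0.0], [0.042, -0.999, 0.0], [-0.0, -0.0, -1.0]]
ft_force: [0.7, 0.4, -1.4]
grip_width: 0.0099
gripper_force: 97.9
time_s: 10.75
position: [0.5037, -0.3058, 0.3221]
tool_rot: [[0.999, 0.042, 0.0], [0.042, -0.999, -0.0], [0.0, 0.0, -1.0]]
ft_force: [-0.2, 0.8, -1.3]
grip_width: 0.0098
gripper_force: 97.9
time_s: 11.05
position: [0.5037, -0.3058, 0.321]
tool_rot: [[0.999, 0.042, -0.0], [0.042, -0.999, 0.0], [-0.0, -0.0, -1.0]]
ft_force: [-0.1, 0.5, -1.9]
grip_width: 0.01
gripper_force: 97.9
```

```bash
for i in 1 2 3; do python3 -m creep '[{"jaw":1,"travel":[0,0,-0.7],"roll":0},{"jaw":1,"travel":[0,0,-0.7],"roll":0},{"jaw":1,"travel":[0,0,-0.7],"roll":0}]' | egrep 'pos|ft'; done
```

```text
position: [0.5038, -0.3058, 0.3205]
ft_force: [0.2, 0.3, -0.5]
position: [0.5038, -0.3058, 0.3199]
ft_force: [0.7, 0.0, 0.7]
position: [0.5038, -0.3058, 0.3192]
ft_force: [2.3, 0.9, 3.0]
```

Contact is about 5 N. I ease it slightly and draw back towards the flap.

```bash
python3 -m creep '[{"jaw":1,"travel":[0,0,0.5],"roll":0},{"jaw":1,"travel":[-2,0,0.5],"roll":0},{"jaw":1,"travel":[-5,-0.2,0.5],"roll":0},{"jaw":1,"travel":[-8,-0.3,0.5],"roll":0},{"jaw":1,"travel":[-11,-0.5,0.5],"roll":0},{"jaw":1,"travel":[-14,-0.6,0.5],"roll":0},{"jaw":1,"travel":[-16,-0.7,0.5],"roll":0},{"jaw":1,"travel":[-17,-0.7,0.5],"roll":0},{"jaw":1,"travel":[-17,-0.7,0.5],"roll":0}]'  | egrep 'pos|ft'; for i in 1 2 ; do python3 -m creep '[{"jaw":1,"travel":[-1,0,0],"roll":0},{"jaw":1,"travel":[-1,0,0],"roll":0},{"jaw":1,"travel":[-1,0,0],"roll":0}]' | egrep 'pos|ft'; done
```

```text
position: [0.4865, -0.3065, 0.3194]
ft_force: [1.6, 0.4, 2.7]
position: [0.4857, -0.3065, 0.3194]
ft_force: [1.9, 0.3, 3.2]
position: [0.4847, -0.3065, 0.3194]
ft_force: [2.0, 0.3, 2.9]
```

```bash
for i in 1 2 3; do python3 -m creep '[{"jaw":1,"travel":[-0.7,0,0],"roll":0},{"jaw":1,"travel":[-0.7,0,0],"roll":0},{"jaw":1,"travel":[-0.7,0,0],"roll":0}]' | egrep 'pos|ft'; done
```

```text
position: [0.484, -0.3065, 0.3194]
ft_force: [3.8, 0.2, 3.6]
position: [0.4834, -0.3065, 0.3194]
ft_force: [4.7, 0.4, 3.1]
position: [0.4827, -0.3065, 0.3195]
ft_force: [5.3, 0.6, 2.9]
```

```bash
for i in 1 2; do python3 -m creep '[{"jaw":1,"travel":[-0.6,0,0],"roll":0},{"jaw":1,"travel":[-0.6,0,0],"roll":0},{"jaw":1,"travel":[-0.6,0,0],"roll":0}]' | egrep 'pos|ft'; done
```

```text
position: [0.4823, -0.3065, 0.3196]
ft_force: [5.6, 0.0, 4.2]
position: [0.4818, -0.3065, 0.3196]
ft_force: [7.4, 0.3, 3.0]
```

The tug gave about 5–5.5 N net and held. I go back in, unload and release.

```bash
python3 -m creep '[{"jaw":1,"travel":[2,0,0],"roll":0},{"jaw":1,"travel":[5,0.2,0],"roll":0},{"jaw":1,"travel":[8,0.3,0.3],"roll":0},{"jaw":1,"travel":[11,0.5,0.6],"roll":0},{"jaw":1,"travel":[13,0.6,0.8],"roll":0},{"jaw":1,"travel":[13,0.6,0.8],"roll":0},{"jaw":1,"travel":[13,0.6,0.8],"roll":0},{"jaw":1,"travel":[13,0.6,0.8],"roll":0}]'  | egrep 'pos|ft'
```

```text
position: [0.4946, -0.3058, 0.3202]
ft_force: [1.0, 1.0, 0.5]
```

```bash
python3 -m creep '[{"jaw":1,"travel":[0,0,0],"roll":0},{"jaw":1,"travel":[0,0,0],"roll":0},{"jaw":0.6,"travel":[0,0,0],"roll":0},{"jaw":0.4,"travel":[0,0,0],"roll":0},{"jaw":0.1,"travel":[0,0,0],"roll":0},{"jaw":-0.3,"travel":[0,0,0],"roll":0},{"jaw":-0.7,"travel":[0,0,0],"roll":0},{"jaw":-1,"travel":[0,0,0],"roll":0},{"jaw":-1,"travel":[0,0,0],"roll":0},{"jaw":-1,"travel":[0,0,0],"roll":0},{"jaw":-1,"travel":[0,0,0],"roll":0},{"jaw":-1,"travel":[0,0,0],"roll":0}]' 20;  python3 -m creep '[{"jaw":-1,"travel":[0,0,10],"roll":0},{"jaw":-1,"travel":[0,0,30],"roll":0},{"jaw":-1,"travel":[0,0,60],"roll":0},{"jaw":-1,"travel":[0,0,100],"roll":0},{"jaw":-1,"travel":[-40,0,120],"roll":0},{"jaw":-1,"travel":[-80,0,120],"roll":0},{"jaw":-1,"travel":[-120,0,120],"roll":0},{"jaw":-1,"travel":[-120,0,120],"roll":0},{"jaw":-1,"travel":[-120,0,120],"roll":0},{"jaw":-1,"travel":[-120,0,120],"roll":0},{"jaw":-1,"travel":[-120,0,120],"roll":0},{"jaw":-1,"travel":[-120,0,120],"roll":0}]' | egrep 'time|pos|ft'; python3 - <<'E'
from h import *
im,d,K,T=grab("scene");W=world(d,K,T);c=cv2.resize(im[150:280,170:300],(560,560));save("pics/end.png",c)
im,d,K,T=grab("wrist");W=world(d,K,T)
m=(W[...,0]>.57)&(W[...,0]<.64)&(abs(W[...,1]+.3)<.02)&(abs(W[...,1]+.302)>.007)&(W[...,2]>.185)&(W[...,2]<.215)
print(m.sum(),np.median(W[m],0) if m.sum() else 0)
E
```

```text
time_s: 16.95
position: [0.4944, -0.3059, 0.3202]
tool_rot: [[0.999, 0.042, 0.0], [0.042, -0.999, -0.0], [0.0, 0.0, -1.0]]
ft_force: [0.6, -0.3, 0.7]
grip_width: 0.0853
gripper_force: 0.0
time_s: 18.15
position: [0.3751, -0.3059, 0.44]
ft_force: [-0.8, -0.5, -0.3]
0 0
```

View pics/end.png

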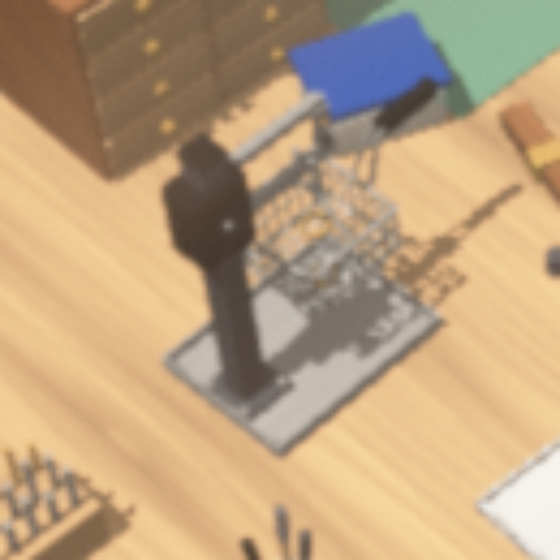

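The scene view shows the basket hanging from the peg at about (300,210) with its handle out front and roughly level. I let it settle and check for residual swing.

```bash
for i in 1 2 3 4 5 6; do python3 -m creep '[{"jaw":-1,"travel":[0,0,0],"roll":0},{"jaw":-1,"travel":[0,0,0],"roll":0},{"jaw":-1,"travel":[0,0,0],"roll":0},{"jaw":-1,"travel":[0,0,0],"roll":0},{"jaw":-1,"travel":[0,0,0],"roll":0},{"jaw":-1,"travel":[0,0,0],"roll":0},{"jaw":-1,"travel":[0,0,0],"roll":0},{"jaw":-1,"travel":[0,0,0],"roll":0},{"jaw":-1,"travel":[0,0,0],"roll":0},{"jaw":-1,"travel":[0,0,0],"roll":0},{"jaw":-1,"travel":[0,0,0],"roll":0},{"jaw":-1,"travel":[0,0,0],"roll":0}]' | grep time; done; python3 - <<'E'
from h import *
for i in range(4):
    im,d,K,T=grab("top");W=world(d,K,T)
    m=(W[...,0]>.44)&(W[...,0]<.55)&(abs(W[...,1]+.305)<.04)&(W[...,2]>.12)&(W[...,2]<.22)&(im.max(-1)<70)
    g=W[m]; print(m.sum(),g.mean(0).round(4),np.polyfit(g[:,0],g[:,2],1)[0].round(3) if len(g)>3 else '')
E
```

```text
time_s: 19.45
time_s: 20.65
time_s: 21.85
time_s: 23.05
time_s: 24.25
time_s: 25.45
134 [ 0.4938 -0.304   0.1717] -0.196
135 [ 0.4939 -0.304   0.1718] -0.163
133 [ 0.4934 -0.304   0.1723] -0.128
135 [ 0.4936 -0.304   0.1716] -0.161
```

```bash
python3 -c "
from rig import *
print(close_job())"
```

```text
the job is handed in; nothing more can be done
None
```

I hung the basket by its eye on the drain stand's peg, tugged it back against the flap with roughly 5 N, released it and handed the job in; camera checks showed it hanging still, the flap was not seen directly (the tug is what shows it shut), and no verdict came back.

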